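Snap the recipe panel into its stand and hold the bag clip open around its top edge

ROBOT

A 6-joint arm with a two-finger parallel gripper is mounted at the origin on a cart in front of the work surface, level with it; the furniture and walls round the work are solid. World frame = base frame: x ahead of the robot, y to its left, z up, the work surface at z = 0. Lengths are in mm, angles in degrees, forces in N, time in s.
With the tool pointing down it reaches from about 300 to 850 mm from the base axis. Payload 4.2 kg.
Tool frame: the origin (TCP) lies midway between the tips of the shut fingers; the grasp point (between the pads) lies 19 mm behind it; z points along the fingers, x is the direction in which the jaws open and shut, and the axes are right-handed (so a half turn about z gives the same grasp; the last joint's range is limited). The gripper opens to 91 mm and grips with 3 to 60 N. Pads are 32 mm wide; open, the fingers measure 118 mm over their backs; the gripper's body (76 mm by 178 mm) begins 60 mm behind the grasp point.
Start: joints at [-75.917, 18.312, 89.639, -0, 72.044, -1.146], TCP at [151.044, -554.823, 213.976] pointing down, gripper open.
Joint ranges: [-177.97, 177.97], [-48.28, 115.42], [12.27, 149.76], [-77.06, 257.06], [2.81, 150.46], [-146.56, 146.56]. Speed limits (degrees/s): [147.25, 147.25, 180, 180, 180, 180].

INTERFACE

Orientations are given as [roll, pitch, yaw] about the fixed x, y, z axes, in that order (R = Rz(yaw) Ry(pitch) Rx(roll)).
In Python, from workcell import env gives the robot as it stands. The module is installed in compiled form; this text tells all that it offers.
- The arm moves only by the tool drive_tool, never from a script. Its argument "series" is a list of rows, each a list of 3 entries, a list of its own where there are three numbers: the closure, from 0 (fully open) to 1 (shut), then the shift along the tool's x, y, z in mm, then the turn, a rotation vector about the tool's x, y, z in rad. In form: [[gripper, [dx, dy, dz], [rx, ry, rz]], ...]. A call has exactly 5 rows; each row is the pose to reach, as a shift and turn from the pose commanded when the call began, along the tool's axes at that moment; what a row does not reach only later rows make up. A row lasts 1/10 s, in which the tool goes at most 50 mm and 8.59 degrees, less where a joint would pass 70% of its speed; a pose out of reach is approached as far as the arm can. A call with a gripper value outside its range is refused whole. The fingers move at their own pace and stop on an object; "squeeze" is the grip in N (left out, the last holds). Time passes only in rows, so rows that repeat a pose let the fingers close, or fill a call up. It gives the time, the measured TCP pose, the force and the opening at its end, in the units of the state.
- env.state(): the state, without advancing time (a new reading comes with each control period).
- env.grab_frame(name): name is "scene" or "top" or "wrist"; returns a dict with "image" (384x512x3 uint8, red, green, blue), "K" (3x3 intrinsics, pixels), "k1" (the pictures are not rectified: a ray, as slopes to the right and down, at radius r is drawn at 1 + k1 r^2 times it, then the intrinsics apply), "origin" and "orientation" of the camera in the world. Camera axes: x right, y down, z forward; pixel columns grow to the right and rows downward; lengths in mm; the calibration is good to about 2 mm. A picture is of the moment at which its call begins. There is no depth.
- env.job_done(): hands the job in, once; it reports no verdict.
The state is a dict: "time_s": time; "qpos": joint angles; "qvel": joint speeds; "effort": joint torques, N m; "ee_pos": TCP position; "ee_rot": TCP orientation; "force": force on the tool from outside, world axes, zero at the start; "torque": the same for the moment, N m; "gripper_width": finger opening in mm.
Only numpy, scipy, OpenCV 4.12 (cv2) and the standard library are available. Lean on these libraries where they do the work, as an engineer would, in place of code of your own. Each camera call takes 0.05 s, during which the arm holds its last target.

TASK

Lift the recipe panel out of the wooden storage block and push its foot rod down past the sprung jaw into the two forks of the stand, until it is fully home, stands upright and can be let go. Then take the bag clip by its two levers, squeeze it wide open, bring it down over the panel's top edge near the middle so that the edge is well inside the gaping jaws without the jaws touching it, and finish while still holding it there like that, ready for a second sheet to be slipped in. Leave the timer, mug, onion and tin behind the work where they are.

Things in the scene. Friction and masses are not known exactly. Their poses are not given: they have to be found in the camera images.
- panel: Light wooden recipe panel: board 10 mm thick (x), 100 wide (y), paper on its -x face; along its foot a dark rod, 12 mm diameter, 180 long (y), sticking out 40 mm past either side. Total height 116 mm, about 0.12 kg. Origin: middle of the rod's underside; z points up the board. Starts standing in the block's slot, leaning at most a few degrees.
- panel_top (a point): Point in the middle of the panel's top edge, 116 mm above the panel's origin.
- block: Fixed dark wooden storage block, 62 (x) x 130 (y) x 40 mm high, with an open slot 13 mm wide along y; the slot's floor is 8 mm above the worktop. Origin: centre of its underside. The rod sticks out of the slot at both ends.
- stand: Fixed display stand: dark base 70 (x) x 220 (y) x 8 mm, origin under its centre, two steel forks 24 mm long centred at y = +-72. Fixed cheek on the -x side: inner face x = -6.5, flared top 39 mm above the worktop. Sprung jaw on the +x side. End plates at y = +-96, 38 high, so the rod enters only from above, with the panel's axes parallel to the stand's.
- fork_seat (a point): Point on the stand midway between the forks, on the height of the forks' floors, 12 mm above the worktop: where the panel's origin must come to lie.
- fork_jaw (a joint): Angle (rad) of the sprung jaw of both forks (one hinge along y, grows as it opens to +x): 0 at its stop, about 0.03 with the rod seated under the noses, about 0.2 while the rod passes them. Pushing the rod past takes about 4 to 12 N downward (plus the stop at the bottom); then the jaw snaps back over it and holds the panel upright by friction.
- clip: Grey bag clip standing upright on its closed jaws, 87 mm high, 40 wide (y), 60 g. Origin: middle of the underside of the closed jaws (the frame stays midway between the two halves). When fully open the jaw tips are 31 mm apart, their lower edges 3 mm above the origin; the gap narrows upward, to about 19 mm at 30 mm above the origin.
- clip_front (a joint): Opening angle (rad) of the clip's front half: 0 shut, 0.35 fully open (stop).
- clip_back (a joint): Opening angle (rad) of the clip's back half, geared to the front half: 0 shut, 0.35 fully open (stop).
- timer: Bystander in the row behind the work (others like it may stand far to the left): egg timer, 59 mm across, 52 mm high. Origin: centre of its underside.
- mug: Bystander in the row behind the work (others like it may stand far to the left): spotted mug, 82 x 114 x 91 mm. Origin: centre of its underside.
- onion: Bystander in the row behind the work (others like it may stand far to the left): onion, 69 mm across, 74 mm high. Origin: centre of its underside.
- tin: Bystander in the row behind the work (others like it may stand far to the left): flat tin, 86 mm across, 40 mm high. Origin: centre of its underside.
- fork_nose (a point): Tip of the jaw's nose at rest, midway between the forks: 3 mm to +x of the slot's middle, 24 mm above the worktop (nose from 21 to 27 mm). Above the nose the jaw flares out to x = +11 mm at 39 mm height. A point fixed to the stand.
- clip_pin (a point): Middle of the clip's hinge pin (along y), 45 mm above the clip's origin. Above it two levers 30 mm wide spread to -x and +x, 48 mm over all at their tops, 42 mm above the pin. Pinched along x they open the jaws: 3 N each to begin, 7 N for fully open, where they meet a stop, upright and parallel, 18 mm over their outer faces, tops 47 mm above the pin.

How it is judged (in metres and radians):
On the way, in this order (a step that is already met when the one before it is completed fails the run):
1. the panel's rod is snapped home in both forks, the jaw closed over it, and the panel stands upright, let go (distance between panel and fork_seat below 0.01 m and z of panel in the frame of stand below 0.0145 m and angle between the y axis of panel and the y axis of stand, either way round below 0.05 rad and angle between panel's own z axis and vertical below 0.2 rad and value of joint fork_jaw below 0.09 rad and contact force between the fingers and panel below 0.2 N), for 0.2 s.
2. the clip is lifted by the fingers and squeezed wide open (height (world z) of clip above 0.03 m and value of joint each of clip_front, clip_back above 0.25 rad and contact force between the fingers and clip above 2 N), for 0.2 s.
At the end, for the whole second after the job is handed in: Rod seated in both forks (10 mm; 2.5 mm in height), jaw back (<0.09 rad), panel upright (0.2 rad), not held. Fingers hold the clip open (>0.25 rad each half), still, square (0.3 rad), the panel's edge 9-36 mm above the clip's origin, 30 mm from mid-edge, 11 mm sideways, jaws not touching it (all of step 1 and linear speed of each of panel, clip below 0.03 m/s and value of joint each of clip_front, clip_back above 0.25 rad and contact force between the fingers and clip above 2 N and contact force between clip and panel below 0.5 N and z of panel_top in the frame of clip between 0.009 and 0.036 m and x of panel_top in the frame of clip between -0.011 and 0.011 m and y of panel_top in the frame of clip between -0.03 and 0.03 m and angle between the x axis of clip and the x axis of panel, either way round below 0.3 rad and angle between clip's own z axis and vertical below 0.35 rad); the arm keeps its last pose, push and grip.
It fails at once if a bystander (timer, mug, onion, tin) is shifted by more than 30 mm (distance of any of timer, mug, onion, tin from where it was at the start of the episode above 0.03 m).
It also fails if it takes over 53 s, if anything falls off the work surface, if the arm or the gripper's body presses on something with over 40 N, if the wrist force passes 120 N, or if a joint passes its speed limit or range.

## Working session

There is one attempt and no reset: what is moved stays moved. The work goes in short steps, Python scripts to look and compute and a tool call to move; the robot and the scene stay as the last step left them, time stands still between calls to the robot, and variables do not carry over. Pictures are saved under pics/ and viewed, and the job is handed in when it is done.

Besides the shell and the picture viewer there is one more tool, called after "Emit:" as name(argument=value, ...), one argument or row to a line, values as JSON. drive_tool: Moves the arm, as the interface text tells. Its arguments: {"type":"object","properties":{"series":{"type":"array","items":{"type":"array"}},"squeeze":{"type":"number"}},"required":["series"]}

```bash
mkdir -p pics; cat > h.py <<'E'
import numpy as np,cv2,json
from workcell import env
from scipy.spatial.transform import Rotation as R
def grab(n,fn):
    f=env.grab_frame(n); cv2.imwrite('pics/'+fn+'.png',cv2.cvtColor(f['image'],cv2.COLOR_RGB2BGR))
    g={k:(np.array(v).tolist() if not np.isscalar(v) else v) for k,v in f.items() if k!='image'}
    json.dump(g,open('pics/'+fn+'.json','w')); return f
E
python3 - <<'E'
from h import *
for n in ['scene','top','wrist']:
    f=grab(n,n+'0'); print(n,{k:f[k] for k in f if k!='image'})
print(env.state())
E
```

```text
scene {'K': array([[407.94294504,   0.        , 255.70396078],
       [  0.        , 407.94294504, 189.31572123],
       [  0.        ,   0.        ,   1.        ]]), 'k1': -0.13644137327787542, 'origin': array([103.53681273, 883.55836828, 613.96357552]), 'orientation': array([-116.16534082,   -0.58046903, -151.60959092])}
top {'K': array([[382.80464052,   0.        , 258.33559468],
       [  0.        , 382.80464052, 189.27434729],
       [  0.        ,   0.        ,   1.        ]]), 'k1': -0.08076381426165498, 'origin': array([ 467.25775372,    5.86543342, 1273.80746433]), 'orientation': array([-175.37000986,    0.72121748,  -90.18807236])}
wrist {'K': array([[305.96181455,   0.        , 255.15988005],
       [  0.        , 305.96181455, 189.31737889],
       [  0.        ,   0.        ,   1.        ]]), 'k1': -0.039159184197317565, 'origin': array([ 215.72523972, -537.03466715,  383.52255325]), 'orientation': array([ 1.66105561e+02,  1.19445596e-01, -7.47206756e+01])}
{'time_s': 0.15, 'qpos': array([-7.59164409e+01,  1.83444976e+01,  8.96898111e+01,  1.11670809e-04,
        7.20432135e+01, -1.14599673e+00]), 'qvel': array([ 0.00581137, -0.08665653, -0.27917441, -0.01954712,  0.00613524,
        0.0825945 ]), 'effort': array([-2.36225094e-05, -4.12773335e+01, -2.32154793e+01,  7.26979366e-02,
        4.33892745e-02, -9.77580385e-05]), 'ee_pos': array([ 150.95543205, -554.44729056,  213.30432219]), 'ee_rot': array([-1.79998343e+02,  7.75046828e-02, -7.47704776e+01]), 'force': array([-0.4539814 ,  0.07760227, -0.22221742]), 'torque': array([0.02896638, 0.01729972, 0.02769662]), 'gripper_width': 91.1550244729275}
```

View pics/scene0.png

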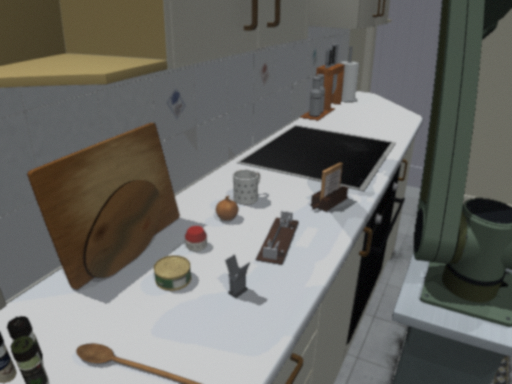

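View pics/top0.png

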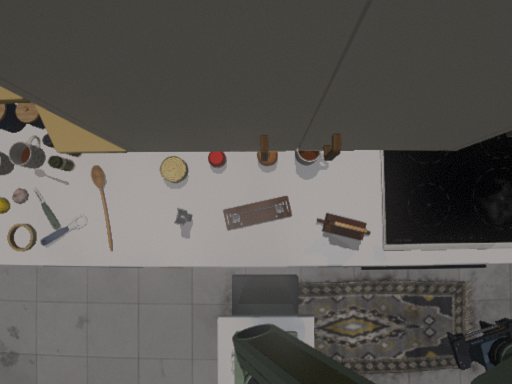

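View pics/wrist0.png

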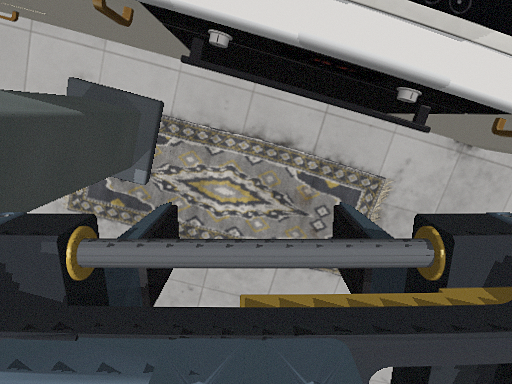

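```bash
cat >> h.py <<'E'
def cam(fn):
    g=json.load(open('pics/'+fn+'.json')); return g
def proj(g,P):
    Rm=R.from_euler('xyz',g['orientation'],degrees=True).as_matrix(); P=np.atleast_2d(P)
    c=(P-np.array(g['origin']))@Rm; s=c[:,:2]/c[:,2:]; r2=(s**2).sum(1,keepdims=True)
    s=s*(1+g['k1']*r2); K=np.array(g['K']); return s@K[:2,:2].T+K[:2,2]
def ray(g,uv):
    K=np.array(g['K']); d=(np.atleast_2d(uv).astype(float)-K[:2,2])/np.array([K[0,0],K[1,1]])
    s=d.copy()
    for _ in range(20): s=d/(1+g['k1']*(s**2).sum(1,keepdims=True))
    Rm=R.from_euler('xyz',g['orientation'],degrees=True).as_matrix()
    return np.c_[s,np.ones(len(s))]@Rm.T
def atz(g,uv,z):
    d=ray(g,uv); o=np.array(g['origin']); return o+d*((z-o[2])/d[:,2:])
def crop(fn,x0,y0,x1,y1,s,out):
    im=cv2.imread('pics/'+fn+'.png')[y0:y1,x0:x1]; cv2.imwrite('pics/'+out+'.png',cv2.resize(im,None,fx=s,fy=s,interpolation=cv2.INTER_CUBIC))
def tri(obs):
    A=np.zeros((3,3));b=np.zeros(3)
    for g,uv in obs:
        d=ray(g,[uv])[0]; d/=np.linalg.norm(d); M=np.eye(3)-np.outer(d,d); A+=M; b+=M@np.array(g['origin'])
    return np.linalg.solve(A,b)
E
python3 - <<'E'
from h import *
crop('top0',150,180,400,260,3,'t1'); crop('scene0',220,150,360,310,4.2,'s1') if 0 else crop('scene0',220,150,360,310,3.7,'s1')
E
```

```text
(no output)
```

View pics/t1.png

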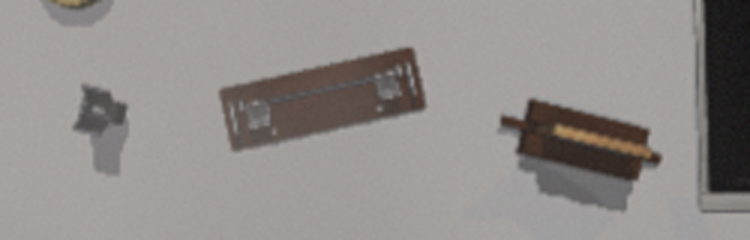

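View pics/s1.png

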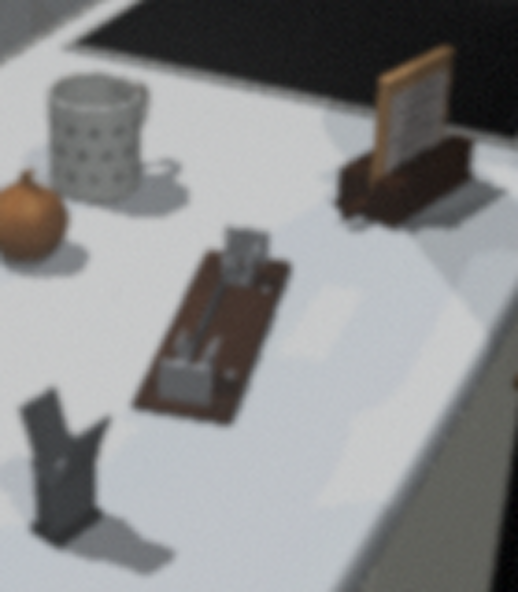

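```bash
python3 - <<'E'
from h import *
t=cam('top0'); s=cam('scene0')
def T(*p): return (np.array(p,float)+.5)/3-.5+[150,180]
def S(*p): return (np.array(p,float)+.5)/3.7-.5+[220,150]
for n,p,z,dims in [('stand',[(219,90),(411,48),(425,106),(234,151)],8,0),('block',[(531,98),(649,128),(638,180),(518,152)],40,0)]:
    P=atz(t,T(*p),z)[:,:2]; print(n,P.mean(0).round(1)); 
    e=(P[1]-P[0]+P[2]-P[3])/2; w=(P[0]-P[3]+P[1]-P[2])/2; print(np.linalg.norm(e),np.linalg.norm(w),np.degrees(np.arctan2(-e[1],-e[0]))-90, np.degrees(np.arctan2(w[1],w[0])))
print('standS',atz(s,S((208,248),(291,263),(230,424),(134,408)),8).round(1))
print('rodends',atz(t,T((500,120),(662,158)),14).round(1), 'ptop',atz(t,T((555,130),(654,155)),124).round(1))
# panel top corners scene: near (+y) left (378,78)->, far (452,48)
print('ptri', tri([(t,T((555,130))[0]),(s,S((382,82))[0])]).round(1), tri([(t,T((654,155))[0]),(s,S((450,50))[0])]).round(1))
print('clip base S',atz(s,S((32,528),(100,515),(58,546),(75,500)),0).round(1))
print('clip top T z=87', atz(t,T((86,88),(74,130),(127,105),(118,122)),87).round(1), 'S',atz(s,S((22,402),(54,388),(80,435),(109,418)),87).round(1))
crop('top0',160,195,210,250,12,'t2');crop('scene0',220,250,260,305,12,'s2')
E
```

```text
stand [492.6  25.8]
216.3205698055339 67.40242752424803 12.582195780453887 13.545026412208486
block [ 447.  -255.2]
131.63681313746358 58.255658901417185 -14.002206862805437 -13.845615836382619
standS [[545.  -72.    8. ]
 [477.3 -82.7   8. ]
 [429.6 132.1   8. ]
 [494.1 147.3   8. ]]
rodends [[ 468.4 -168.7   14. ]
 [ 425.8 -346.2   14. ]] ptop [[ 458.1 -208.4  124. ]
 [ 432.5 -307.5  124. ]]
ptri [ 457.5 -209.3  120.2] [ 431.3 -309.4  118.2]
clip base S [[494.6 277.7   0. ]
 [464.3 246.6   0. ]
 [472.2 284.    0. ]
 [485.1 241.7   0. ]]
clip top T z=87 [[502.8 270.1  87. ]
 [459.3 282.2  87. ]
 [485.1 227.   87. ]
 [467.5 236.3  87. ]] S [[503.6 270.4  87. ]
 [494.5 248.9  87. ]
 [457.7 281.4  87. ]
 [451.2 259.   87. ]]
```

View pics/t2.png

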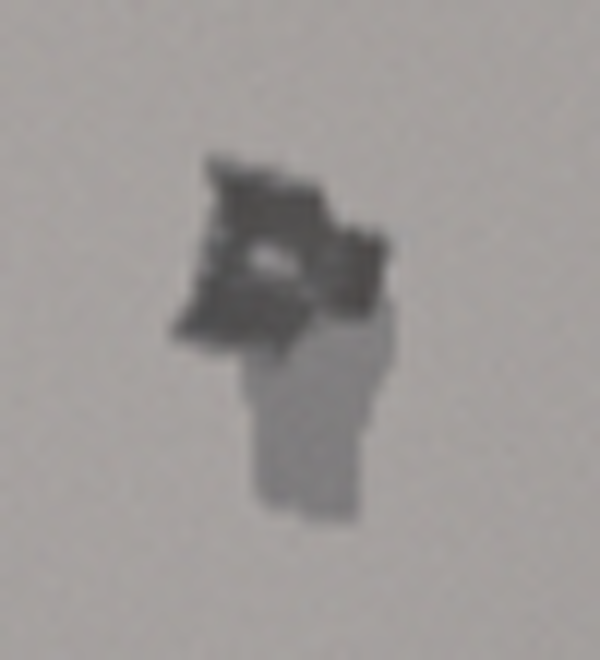

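View pics/s2.png

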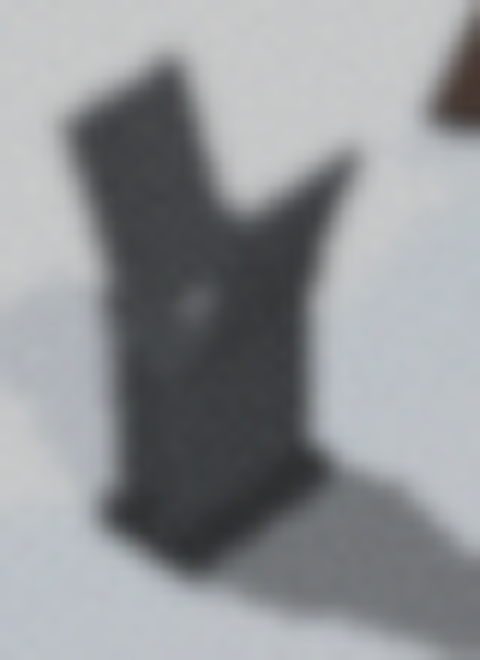

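```bash
cat >> h.py <<'E'
def getc():
    try: return json.load(open('cmd.json'))
    except FileNotFoundError: return dict(p=[151.044,-554.823,213.976],q=R.from_euler('xyz',[180,0,-74.771],degrees=True).as_quat().tolist())
def plan(p,yaw,roll=180,pitch=0):
    c=getc(); Rc=R.from_quat(c['q']); d=Rc.inv().apply(np.array(p)-c['p'])
    rv=(Rc.inv()*R.from_euler('xyz',[roll,pitch,yaw],degrees=True)).as_rotvec()
    print('shift',d.round(1).tolist(),'turn',rv.round(4).tolist(), 'dist',round(float(np.linalg.norm(d)),1),'deg',round(float(np.degrees(np.linalg.norm(rv))),1))
def commit(d,rv=(0,0,0)):
    c=getc(); Rc=R.from_quat(c['q']); p=np.array(c['p'])+Rc.apply(d); q=Rc*R.from_rotvec(rv)
    json.dump(dict(p=p.tolist(),q=q.as_quat().tolist()),open('cmd.json','w')); st(p,q)
def st(p=None,q=None):
    c=getc(); s=env.state(); print('cmd',np.round(c['p'],1),R.from_quat(c['q']).as_euler('xyz',degrees=True).round(2)); print('t',round(s['time_s'],2),'ee',s['ee_pos'].round(1),s['ee_rot'].round(2),'F',s['force'].round(2),'w',round(float(s['gripper_width']),2))
E
python3 - <<'E'
from h import *
plan([299,-406,215],-45)
E
```

```text
shift [-104.7, -181.9, -1.0] turn [0.0, 0.0, -0.5196] dist 209.9 deg 29.8
```

Emit:
drive_tool(
  series=[
    [0,[-20,-36,0],[0,0,-0.1]],
    [0,[-42,-73,0],[0,0,-0.21]],
    [0,[-63,-110,0],[0,0,-0.32]],
    [0,[-84,-146,0],[0,0,-0.42]],
    [0,[-105,-182,-1],[0,0,-0.52]],
  ],
  squeeze=40,
)

```text
time_s: 0.65
ee_pos: [299.8, -404.2, 214.6]
ee_rot: [-180.0, 0.0, -44.8]
force: [-0.4, 0.0, 0.1]
gripper_width: 91.0
```

```bash
python3 - <<'E'
from h import *
commit([-105,-182,-1],[0,0,-.52]); plan([400,-245,230],-14)
E
```

```text
cmd [ 299.1 -405.7  215. ] [180.     0.   -44.98]
t 0.65 ee [ 299.8 -404.2  214.6] [-1.7999e+02  3.0000e-02 -4.4760e+01] F [-0.37  0.03  0.07] w 91.02
shift [-42.2, -185.0, -15.0] turn [-0.0, 0.0, -0.5407] dist 190.4 deg 31.0
```

```bash
python3 - <<'E'
from h import *
plan([446,-250,235],-14)
E
```

```text
shift [-6.1, -214.0, -20.0] turn [-0.0, 0.0, -0.5407] dist 215.0 deg 31.0
```

Emit:
drive_tool(
  series=[
    [0,[-1,-43,-4],[0,0,-0.11]],
    [0,[-2,-87,-8],[0,0,-0.22]],
    [0,[-4,-131,-12],[0,0,-0.33]],
    [0,[-5,-174,-16],[0,0,-0.44]],
    [0,[-6,-214,-20],[0,0,-0.54]],
  ],
)

```text
time_s: 1.15
ee_pos: [447.0, -248.4, 234.9]
ee_rot: [-180.0, 0.0, -13.8]
force: [0.3, 0.5, 0.2]
gripper_width: 91.2
```

Emit:
drive_tool(
  series=[
    [0,[0,0,0],[0,0,0]],
    [0,[0,0,0],[0,0,0]],
    [0,[0,0,0],[0,0,0]],
    [0,[0,0,0],[0,0,0]],
    [0,[0,0,0],[0,0,0]],
  ],
)

```text
time_s: 1.65
ee_pos: [445.4, -250.9, 234.9]
ee_rot: [180.0, 0.0, -14.2]
force: [-0.4, -0.0, 0.2]
gripper_width: 90.8
```

```bash
python3 - <<'E'
from h import *
commit([-6,-214,-20],[0,0,-.54]); f=grab('wrist','w1'); print(f['origin'],f['orientation'])
E
```

```text
cmd [ 446.1 -250.1  235. ] [180.     0.   -14.04]
t 1.65 ee [ 445.4 -250.9  234.9] [ 1.7999e+02  1.0000e-02 -1.4150e+01] F [-0.4  -0.03  0.22] w 90.82
[ 461.68687483 -185.76553809  405.15633543] [ 1.66127602e+02  3.91476733e-02 -1.41053418e+01]
```

View pics/w1.png

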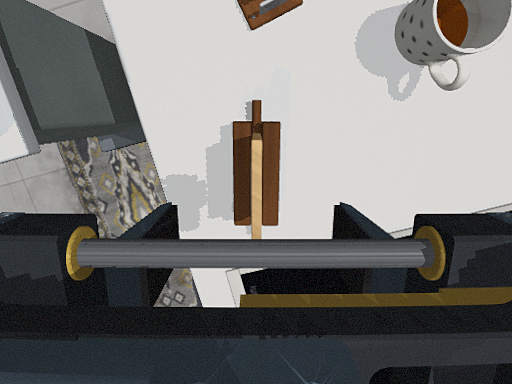

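```bash
python3 - <<'E'
from h import *
crop('w1',215,85,300,245,4,'w1c')
E
```

```text
(no output)
```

View pics/w1c.png

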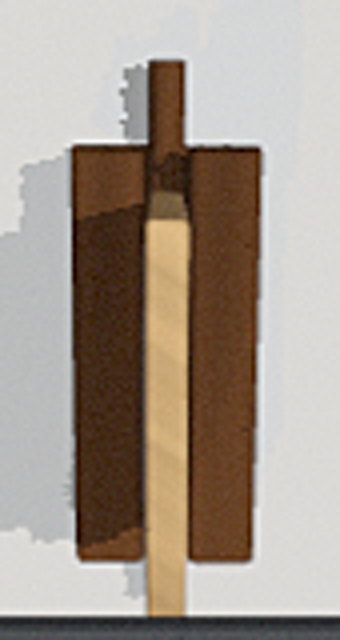

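```bash
python3 - <<'E'
from h import *
w=cam('w1')
def W(*p): return (np.array(p,float)+.5)/4-.5+[215,85]
B=atz(w,W((72,147),(261,147),(80,562),(251,562)),40)[:,:2]; print('block',B.mean(0),B.round(1).tolist())
d=(B[0]+B[1]-B[2]-B[3])/2; print(np.linalg.norm(d),np.degrees(np.arctan2(d[1],d[0]))-90)
T=atz(w,W((146,219),(188,219),(148,610),(187,610)),124)[:,:2]; print(T.round(1).tolist()); d=(T[0]+T[1]-T[2]-T[3])/2;print('top',np.degrees(np.arctan2(d[1],d[0]))-90, np.linalg.norm(T[0]-T[1]),np.linalg.norm(T[2]-T[3]))
y=d/np.linalg.norm(d); print('top centre', (T[0]+T[1])/2-50*y)
r=atz(w,W((148,60),(186,60)),20)[:,:2]; print('rod end z~20',r.mean(0), r.mean(0)-90*y)
print('rodend14', atz(w,W((167,60)),14), atz(w,W((167,60)),14)[0,:2]-90*y)
E
```

```text
block [ 444.86515506 -256.47723877] [[433.9, -187.5], [487.4, -200.9], [402.8, -312.1], [455.4, -325.3]]
128.45477592141353 -14.19849339029274
[[452.4, -206.7], [461.7, -209.1], [429.4, -299.3], [438.7, -301.6]]
top -13.976791837306735 9.563180683792195 9.608772820934727
top centre [ 444.99404658 -256.40936131]
rod end z~20 [ 466.99009697 -169.62874679] [ 445.25250057 -256.96417433]
rodend14 [[ 467.07248183 -169.37835906   14.        ]] [ 445.33488543 -256.7137866 ]
```

```bash
python3 - <<'E'
from h import *
plan([445.1,-256.6,66],-14.0)
E
```

```text
shift [0.6, 6.6, 169.0] turn [-0.0, 0.0, -0.0007] dist 169.1 deg 0.0
```

Emit:
drive_tool(
  series=[
    [0,[0.5,6.5,40],[0,0,0]],
    [0,[0.5,6.5,80],[0,0,0]],
    [0,[0.5,6.5,120],[0,0,0]],
    [0,[0.5,6.5,150],[0,0,0]],
    [0,[0.5,6.5,169],[0,0,0]],
  ],
)

```text
time_s: 2.2
ee_pos: [443.4, -256.3, 63.6]
ee_rot: [-179.9, 0.2, -14.1]
force: [-0.0, -0.3, 0.3]
gripper_width: 91.4
```

Emit:
drive_tool(
  series=[
    [0,[0,0,0],[0,0,0]],
    [0.7,[0,0,0],[0,0,0]],
    [1,[0,0,0],[0,0,0]],
    [1,[0,0,0],[0,0,0]],
    [1,[0,0,0],[0,0,0]],
  ],
  squeeze=40,
)

```text
time_s: 2.7
ee_pos: [445.5, -256.9, 67.0]
ee_rot: [180.0, -0.1, -14.0]
force: [0.4, -0.0, -0.3]
gripper_width: 61.9
```

Emit:
drive_tool(
  series=[
    [1,[0,0,0],[0,0,0]],
    [1,[0,0,0],[0,0,0]],
    [1,[0,0,0],[0,0,0]],
    [1,[0,0,0],[0,0,0]],
    [1,[0,0,0],[0,0,0]],
  ],
)

```text
time_s: 3.2
ee_pos: [445.0, -256.5, 65.9]
ee_rot: [180.0, 0.0, -14.0]
force: [-0.1, -0.5, 0.2]
gripper_width: 22.5
```

```bash
python3 - <<'E'
from h import *
commit([.5,6.5,169])
E
```

```text
cmd [ 445.  -256.5   66. ] [180.     0.   -14.04]
t 3.2 ee [ 445.  -256.5   65.9] [180.     0.   -14.04] F [-0.1  -0.54  0.19] w 22.52
```

Emit:
drive_tool(
  series=[
    [1,[0,0,0],[0,0,0]],
    [1,[0,0,0],[0,0,0]],
    [1,[0,0,0],[0,0,0]],
    [1,[0,0,0],[0,0,0]],
    [1,[0,0,0],[0,0,0]],
  ],
)

```text
time_s: 3.7
ee_pos: [445.0, -256.5, 65.9]
ee_rot: [180.0, 0.0, -14.0]
force: [1.2, 1.0, 0.3]
gripper_width: 10.4
```

Emit:
drive_tool(
  series=[
    [1,[0,0,-15],[0,0,0]],
    [1,[0,0,-40],[0,0,0]],
    [1,[0,0,-65],[0,0,0]],
    [1,[0,0,-85],[0,0,0]],
    [1,[0,0,-95],[0,0,0]],
  ],
)

```text
time_s: 4.2
ee_pos: [445.6, -256.9, 162.6]
ee_rot: [180.0, -0.1, -14.0]
force: [0.7, 0.0, -1.1]
gripper_width: 9.8
```

```bash
python3 - <<'E'
from h import *
commit([0,0,-95]); grab('wrist','w2');grab('scene','s2a'); crop('s2a',270,120,390,230,5,'s2ac')
E
```

```text
cmd [ 445.  -256.5  161. ] [180.     0.   -14.04]
t 4.2 ee [ 445.6 -256.9  162.6] [ 1.7995e+02 -1.5000e-01 -1.4030e+01] F [ 0.67  0.04 -1.1 ] w 9.81
```

View pics/w2.png

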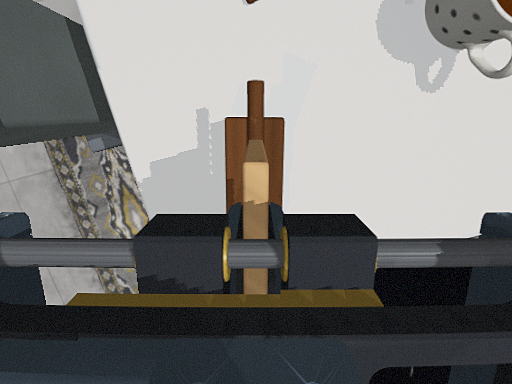

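View pics/s2ac.png

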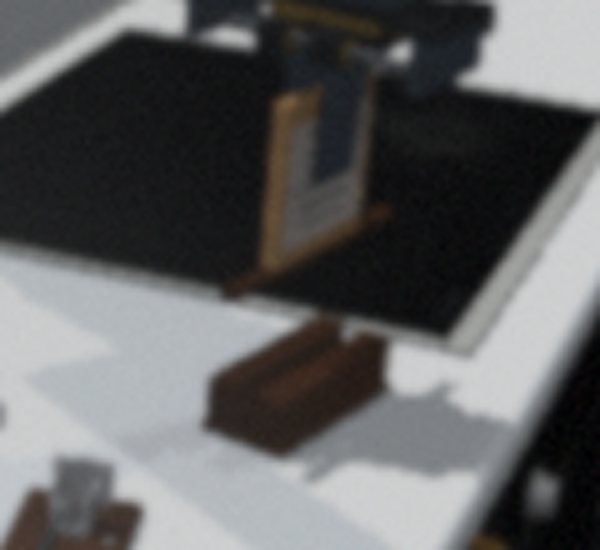

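```bash
python3 - <<'E'
from h import *
plan([441,-63,195],13)
E
```

```text
shift [-50.8, -186.8, -34.0] turn [-0.0, 0.0, -0.4719] dist 196.5 deg 27.0
```

Emit:
drive_tool(
  series=[
    [1,[-6,-22,-10],[0,0,-0.06]],
    [1,[-16,-60,-20],[0,0,-0.15]],
    [1,[-28,-104,-30],[0,0,-0.26]],
    [1,[-40,-148,-34],[0,0,-0.37]],
    [1,[-50,-187,-34],[0,0,-0.47]],
  ],
)

```text
time_s: 4.8
ee_pos: [441.0, -61.1, 194.2]
ee_rot: [-180.0, 0.1, 13.1]
force: [0.6, -1.5, -1.2]
gripper_width: 9.7
```

Emit:
drive_tool(
  series=[
    [1,[0,0,0],[0,0,0]],
    [1,[0,0,0],[0,0,0]],
    [1,[0,0,0],[0,0,0]],
    [1,[0,0,0],[0,0,0]],
    [1,[0,0,0],[0,0,0]],
  ],
)

```text
time_s: 5.3
ee_pos: [441.8, -64.0, 194.6]
ee_rot: [-180.0, 0.0, 12.8]
force: [-0.5, 0.1, -1.1]
gripper_width: 9.9
```

```bash
python3 - <<'E'
from h import *
commit([-50,-187,-34],[0,0,-.47]); grab('wrist','w3')
E
```

```text
cmd [441.8 -63.  195. ] [180.     0.    12.89]
t 5.3 ee [441.8 -64.  194.6] [-1.800e+02  3.000e-02  1.277e+01] F [-0.54  0.08 -1.14] w 9.91
```

View pics/w3.png

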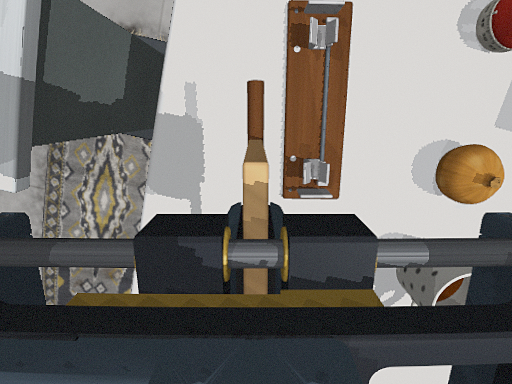

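```bash
python3 - <<'E'
from h import *
crop('w3',230,0,370,215,3.6 if 0 else 2.75,'w3c'); crop('w3',275,0,365,60,8,'w3a'); crop('w3',275,145,365,205,8,'w3b')
E
```

```text
(no output)
```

View pics/w3a.png

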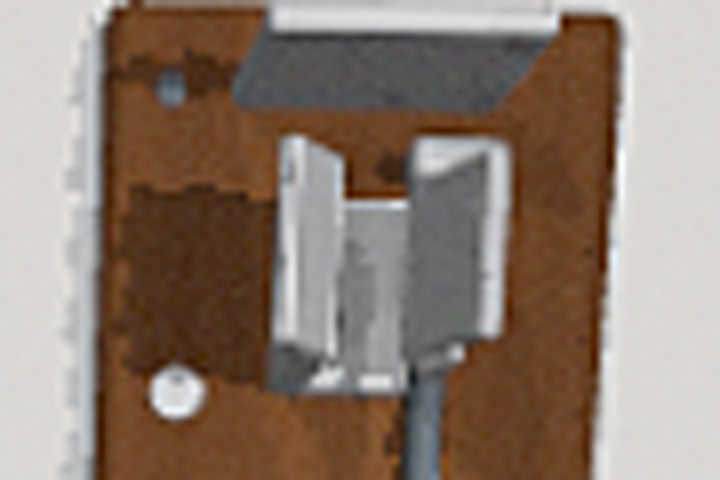

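View pics/w3b.png

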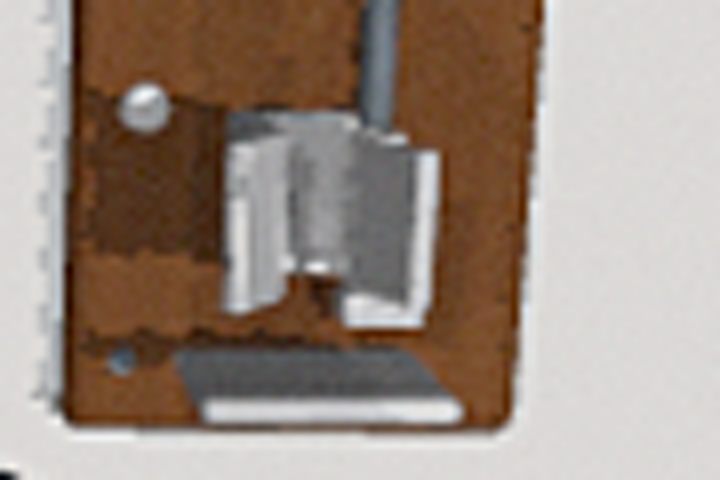

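```bash
python3 - <<'E'
from h import *
w=cam('w3')
def W(o,*p): return (np.array(p,float)+.5)/8-.5+[275,o]
C=np.r_[atz(w,W(0,(108,10),(620,12)),8),atz(w,W(145,(68,425),(510,428)),8)][:,:2]
print(C.round(1).tolist()); d=(C[0]+C[1]-C[2]-C[3])/2; print('base',C.mean(0),np.linalg.norm(d),np.degrees(np.arctan2(d[1],d[0]))-90, np.linalg.norm(C[1]-C[0]),np.linalg.norm(C[3]-C[2]))
P=np.r_[atz(w,W(0,(271,20),(560,20)),38),atz(w,W(145,(200,410),(463,410)),38)][:,:2]
d=(P[0]+P[1]-P[2]-P[3])/2; print('plates',P.mean(0),np.linalg.norm(d),np.degrees(np.arctan2(d[1],d[0]))-90,np.linalg.norm(P[1]-P[0]),np.linalg.norm(P[3]-P[2]))
# fork far: cheek top inner edge (crease line?) 
F=atz(w,W(0,(285,240)),39),atz(w,W(145,(240,225)),39); print('cheek outer tops',F)
F=atz(w,W(0,(490,245)),39),atz(w,W(145,(415,240)),39); print('jaw inner tops',F)
# rod in hand
print(getc()['p'])
def V(*p): return np.array(p,float)
print('rod',atz(w,V((255.5,81)),195-58+6)); print('topedge',atz(w,V((243,163),(269,163)),195-58+116))
E
```

```text
[[434.5, 123.6], [500.8, 139.1], [481.4, -87.0], [547.0, -72.6]]
base [490.93108815  25.75084717] 216.21164044230355 12.432441096515902 68.02016356967978 67.1407612808265
plates [491.2548877   25.72230802] 194.67760327654912 12.277971489982022 35.21161030884671 36.5384440675515
cheek outer tops (array([[461.3453968 ,  92.75730681,  39.        ]]), array([[492.59292517, -46.90454471,  39.        ]]))
jaw inner tops (array([[486.10575646,  98.02800553,  39.        ]]), array([[516.35450287, -43.59614095,  39.        ]]))
[441.84760518577, -62.96454828093704, 194.97599999999994]
rod [[422.02581642  23.27962352 143.        ]]
topedge [[426.34659726 -16.62537013 253.        ]
 [435.70485277 -14.49415823 253.        ]]
```

```bash
python3 - <<'E'
from h import *
plan([491.1,25.7,150],12.4); plan([491.1,25.7,112],12.4)
E
```

```text
shift [67.8, -75.4, 45.0] turn [-0.0, 0.0, 0.0086] dist 111.0 deg 0.5
shift [67.8, -75.4, 83.0] turn [-0.0, 0.0, 0.0086] dist 131.0 deg 0.5
```

Emit:
drive_tool(
  series=[
    [1,[20,-22,10],[0,0,0.009]],
    [1,[45,-50,25],[0,0,0.009]],
    [1,[62,-69,40],[0,0,0.009]],
    [1,[67.8,-75.4,50],[0,0,0.009]],
    [1,[67.8,-75.4,65],[0,0,0.009]],
  ],
  squeeze=60,
)

```text
time_s: 5.85
ee_pos: [492.2, 26.0, 129.7]
ee_rot: [180.0, -0.1, 12.4]
force: [0.6, -0.8, -1.1]
gripper_width: 9.3
```

Emit:
drive_tool(
  series=[
    [1,[0,0,6],[0,0,0]],
    [1,[0,0,12],[0,0,0]],
    [1,[0,0,18],[0,0,0]],
    [1,[0,0,18],[0,0,0]],
    [1,[0,0,18],[0,0,0]],
  ],
)

```text
time_s: 6.35
ee_pos: [491.3, 25.4, 112.3]
ee_rot: [180.0, -0.0, 12.3]
force: [-0.4, 0.4, -1.1]
gripper_width: 9.9
```

```bash
python3 - <<'E'
from h import *
commit([67.8,-75.4,65],[0,0,.009]); commit([0,0,18]);grab('wrist','w4');grab('scene','s4'); crop('s4',240,180,320,270,7,'s4c');crop('w4',200,0,320,215,3.5 if 0 else 2.75,'w4c')
E
```

```text
cmd [491.1  25.7 130. ] [180.     0.    12.38]
t 6.35 ee [491.3  25.4 112.3] [ 1.7999e+02 -3.0000e-02  1.2350e+01] F [-0.36  0.39 -1.07] w 9.9
cmd [491.1  25.7 112. ] [180.     0.    12.38]
t 6.35 ee [491.3  25.4 112.3] [ 1.7999e+02 -3.0000e-02  1.2350e+01] F [-0.36  0.39 -1.07] w 9.9
```

View pics/w4.png

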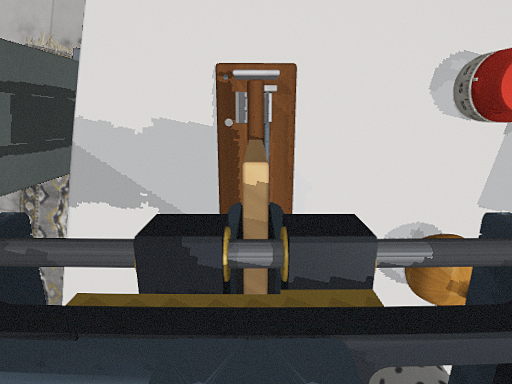

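View pics/s4c.png

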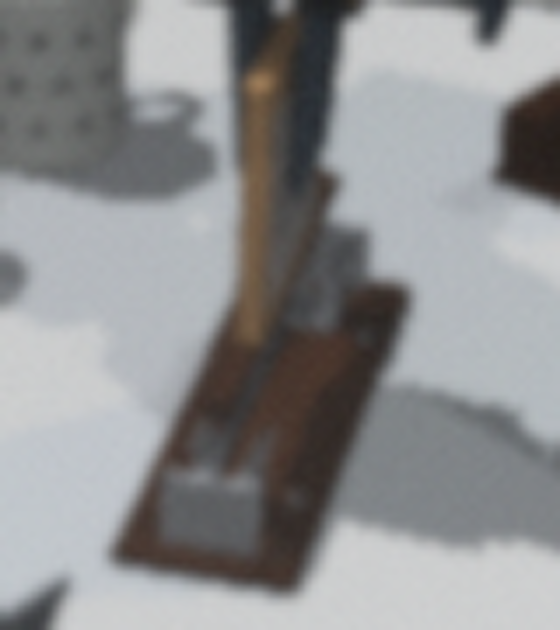

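```bash
python3 - <<'E'
from h import *
crop('w4',205,55,310,165,5.4,'w4d')
E
```

```text
(no output)
```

View pics/w4d.png

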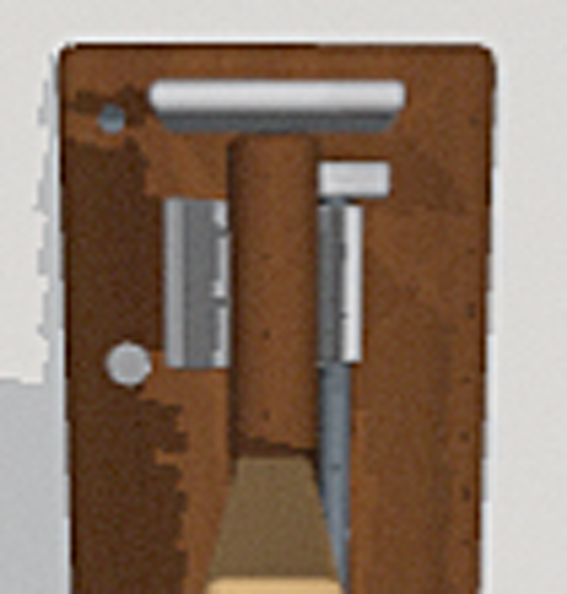

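```bash
python3 - <<'E'
from h import *
w=cam('w4')
def W(*p): return (np.array(p,float)+.5)/5.4-.5+[205,55]
yaw=np.radians(12.4);c=np.array([491.1,25.7])
L=lambda P:((P[:,:2]-c)@np.array([[np.cos(yaw),-np.sin(yaw)],[np.sin(yaw),np.cos(yaw)]])).round(1).tolist()
print('base',L(atz(w,W((60,45),(495,45),(68,400),(488,400)),8)))
print('plate',L(atz(w,W((150,95),(405,95),(150,82),(150,108)),38)))
print('cheek,jaw tops',L(atz(w,W((165,280),(362,280),(343,280)),39)))
print('rod',L(atz(w,W((228,280),(318,280)),60)),L(atz(w,W((273,135)),60)))
print('nut',L(atz(w,W((183,199),(183,367)),39)))
E
```

```text
base [[-33.3, 109.0], [34.7, 109.0], [-33.5, 54.3], [35.2, 54.3]]
plate [[-17.2, 97.8], [18.5, 97.8], [-17.2, 99.5], [-17.3, 96.0]]
cheek,jaw tops [[-15.4, 72.5], [12.7, 72.5], [10.0, 72.5]]
rod [[-5.9, 72.0], [5.9, 72.0]] [[-0.0, 90.1]]
nut [[-12.7, 83.7], [-13.0, 60.4]]
```

Emit:
drive_tool(
  series=[
    [1,[0.4,-0.4,8],[0,0,0]],
    [1,[0.4,-0.4,18],[0,0,0]],
    [1,[0.4,-0.4,26],[0,0,0]],
    [1,[0.4,-0.4,32],[0,0,0]],
    [1,[0.4,-0.4,37],[0,0,0]],
  ],
)

```text
time_s: 6.95
ee_pos: [491.1, 26.1, 74.6]
ee_rot: [-180.0, 0.0, 12.3]
force: [-0.5, -0.7, 1.6]
gripper_width: 9.8
```

Emit:
drive_tool(
  series=[
    [1,[0,0,2],[0,0,0]],
    [1,[0,0,4],[0,0,0]],
    [1,[0,0,5],[0,0,0]],
    [1,[0,0,6],[0,0,0]],
    [1,[0,0,6],[0,0,0]],
  ],
)

```text
time_s: 7.45
ee_pos: [491.2, 26.2, 69.8]
ee_rot: [-180.0, 0.0, 12.4]
force: [-3.2, -0.7, 7.6]
gripper_width: 9.9
```

```bash
python3 - <<'E'
from h import *
commit([.4,-.4,37]); commit([0,0,6]);grab('wrist','w5');grab('scene','s5'); crop('s5',240,180,320,270,7,'s5c');crop('w5',205,55,310,165,5.4,'w5d')
E
```

```text
cmd [491.4  26.1  75. ] [180.     0.    12.38]
t 7.45 ee [491.2  26.2  69.8] [-1.800e+02  2.000e-02  1.238e+01] F [-3.2  -0.7   7.55] w 9.93
cmd [491.4  26.1  69. ] [180.     0.    12.38]
t 7.45 ee [491.2  26.2  69.8] [-1.800e+02  2.000e-02  1.238e+01] F [-3.2  -0.7   7.55] w 9.93
```

View pics/w5d.png

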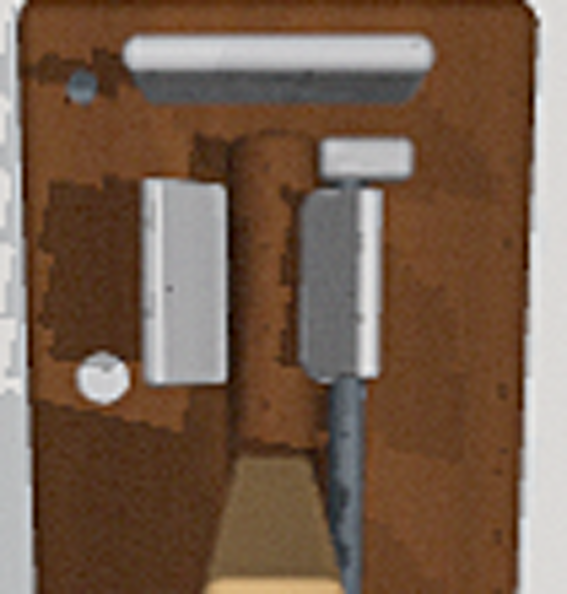

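View pics/s5c.png

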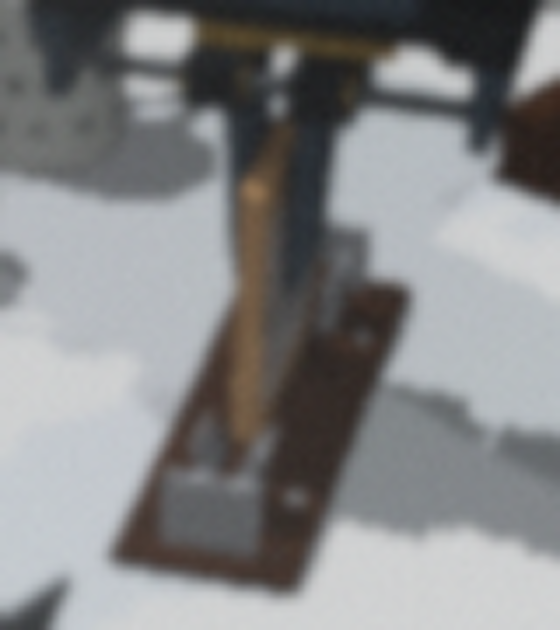

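Emit:
drive_tool(
  series=[
    [1,[0,0,1],[0,0,0]],
    [1,[0,0,2],[0,0,0]],
    [1,[0,0,2.5],[0,0,0]],
    [1,[0,0,2.5],[0,0,0]],
    [1,[0,0,2.5],[0,0,0]],
  ],
)

```text
time_s: 8.05
ee_pos: [491.2, 26.2, 69.7]
ee_rot: [180.0, -0.0, 12.4]
force: [-7.7, -0.4, 25.9]
gripper_width: 9.8
```

```bash
python3 - <<'E'
from h import *
commit([0,0,2.5]);grab('wrist','w6');crop('w6',205,55,310,165,5.4,'w6d')
E
```

```text
cmd [491.4  26.1  66.5] [180.     0.    12.38]
t 8.05 ee [491.2  26.2  69.7] [ 1.7999e+02 -3.0000e-02  1.2370e+01] F [-7.71 -0.38 25.95] w 9.84
```

View pics/w6d.png

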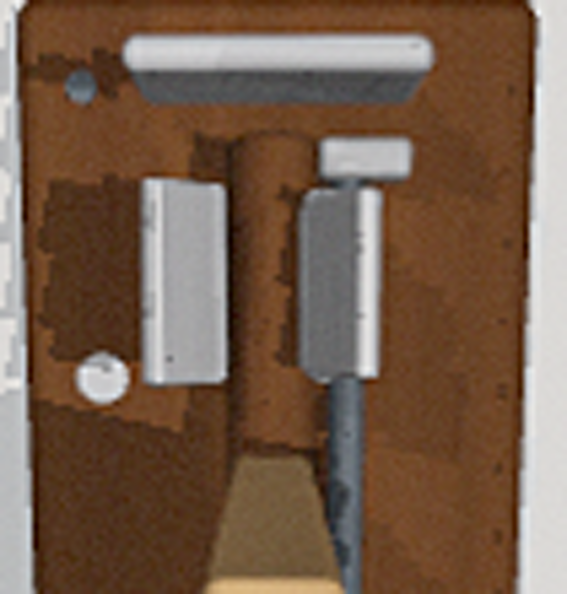

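Emit:
drive_tool(
  series=[
    [1,[0,0,-3],[0,0,0]],
    [0.8,[0,0,-3],[0,0,0]],
    [0,[0,0,-3],[0,0,0]],
    [0,[0,0,-3],[0,0,0]],
    [0,[0,0,-3],[0,0,0]],
  ],
)

```text
time_s: 8.6
ee_pos: [491.5, 26.1, 69.1]
ee_rot: [180.0, 0.0, 12.4]
force: [0.6, -0.5, -0.3]
gripper_width: 38.9
```

Emit:
drive_tool(
  series=[
    [0,[0,0,0],[0,0,0]],
    [0,[0,0,0],[0,0,0]],
    [0,[0,0,0],[0,0,0]],
    [0,[0,0,0],[0,0,0]],
    [0,[0,0,0],[0,0,0]],
  ],
)

```text
time_s: 9.1
ee_pos: [491.4, 26.1, 69.4]
ee_rot: [180.0, -0.0, 12.4]
force: [0.5, -0.5, 0.5]
gripper_width: 78.8
```

```bash
python3 - <<'E'
from h import *
commit([0,0,-3]); plan([491,26,180],12.4)
E
```

```text
cmd [491.4  26.1  69.5] [180.     0.    12.38]
t 9.1 ee [491.4  26.1  69.4] [179.99  -0.    12.38] F [ 0.48 -0.46  0.51] w 78.83
shift [-0.4, 0.0, -110.5] turn [-0.0, 0.0, -0.0004] dist 110.5 deg 0.0
```

Emit:
drive_tool(
  series=[
    [0,[0,0,-20],[0,0,0]],
    [0,[0,0,-60],[0,0,0]],
    [0,[0,0,-100],[0,0,0]],
    [0,[0,0,-140],[0,0,0]],
    [0,[0,0,-165],[0,0,0]],
  ],
)

```text
time_s: 9.6
ee_pos: [492.3, 26.2, 237.7]
ee_rot: [179.9, -0.3, 12.4]
force: [1.2, -0.5, 0.1]
gripper_width: 91.1
```

Emit:
drive_tool(
  series=[
    [0,[0,50,0],[0,0,0]],
    [0,[0,50,0],[0,0,0]],
    [0,[0,50,0],[0,0,0]],
    [0,[0,50,0],[0,0,0]],
    [0,[0,50,0],[0,0,0]],
  ],
)

```text
time_s: 10.1
ee_pos: [501.7, -21.9, 234.0]
ee_rot: [-180.0, 0.1, 12.4]
force: [-0.4, -0.5, 0.2]
gripper_width: 91.5
```

```bash
python3 - <<'E'
from h import *
commit([0,0,-165]);commit([0,50,0]);grab('wrist','w7');grab('scene','s7');grab('top','t7');crop('s7',220,150,360,310,3.7,'s7c')
plan([465,195,240],-15)
E
```

```text
cmd [491.4  26.1 234.5] [180.     0.    12.38]
t 10.1 ee [501.7 -21.9 234. ] [-1.7997e+02  6.0000e-02  1.2430e+01] F [-0.42 -0.54  0.21] w 91.49
cmd [502.1 -22.7 234.5] [180.     0.    12.38]
t 10.1 ee [501.7 -21.9 234. ] [-1.7997e+02  6.0000e-02  1.2430e+01] F [-0.42 -0.54  0.21] w 91.49
shift [10.4, -220.6, -5.5] turn [-0.0, 0.0, 0.4778] dist 220.9 deg 27.4
```

View pics/w7.png

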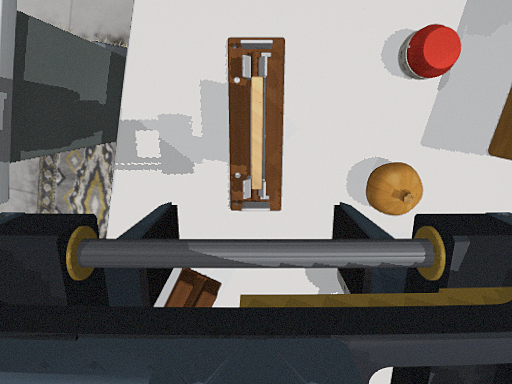

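View pics/s7c.png

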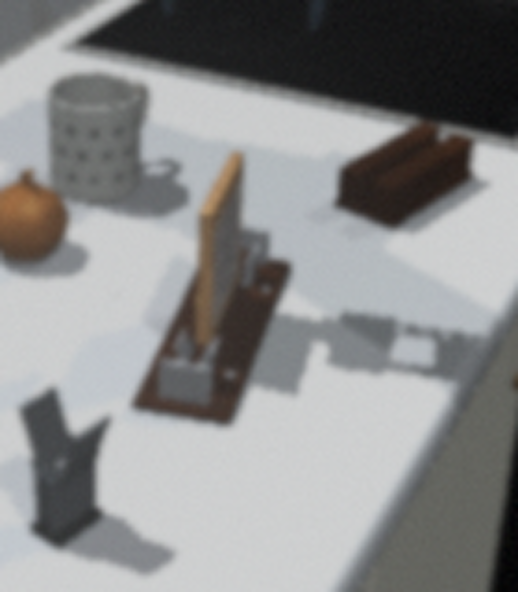

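Panel stands seated. Measure its top edge, then approach the clip.

```bash
python3 - <<'E'
from h import *
crop('w7',220,30,300,215,3.2,'w7c');
E
```

```text
(no output)
```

View pics/w7c.png

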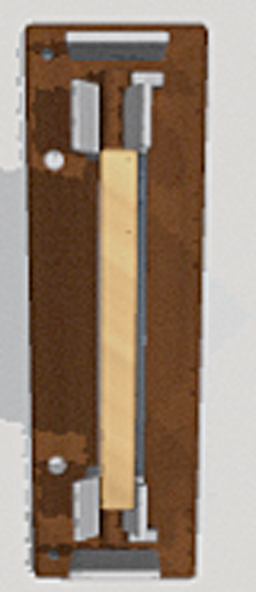

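Emit:
drive_tool(
  series=[
    [0,[2,-44,-1],[0,0,0.1]],
    [0,[4,-88,-2],[0,0,0.2]],
    [0,[6,-132,-3],[0,0,0.3]],
    [0,[8,-176,-4],[0,0,0.39]],
    [0,[10,-220,-5],[0,0,0.48]],
  ],
  squeeze=20,
)

```text
time_s: 10.75
ee_pos: [464.0, 196.3, 239.5]
ee_rot: [-180.0, -0.0, -15.3]
force: [0.9, -0.5, 0.1]
gripper_width: 91.5
```

Emit:
drive_tool(
  series=[
    [0,[0,0,0],[0,0,0]],
    [0,[0,0,0],[0,0,0]],
    [0,[0,0,0],[0,0,0]],
    [0,[0,0,0],[0,0,0]],
    [0,[0,0,0],[0,0,0]],
  ],
)

```text
time_s: 11.25
ee_pos: [465.0, 193.2, 239.4]
ee_rot: [180.0, -0.0, -15.2]
force: [1.2, 0.6, 0.4]
gripper_width: 90.9
```

```bash
python3 - <<'E'
from h import *
commit([10,-220,-5],[0,0,.48]);grab('wrist','w8');crop('w8',180,30,340,210,3.3,'w8c')
w=cam('w7')
E
```

```text
cmd [464.8 194.3 239.5] [180.     0.   -15.13]
t 11.25 ee [465.  193.2 239.4] [179.99  -0.   -15.23] F [1.25 0.59 0.41] w 90.92
```

View pics/w8.png

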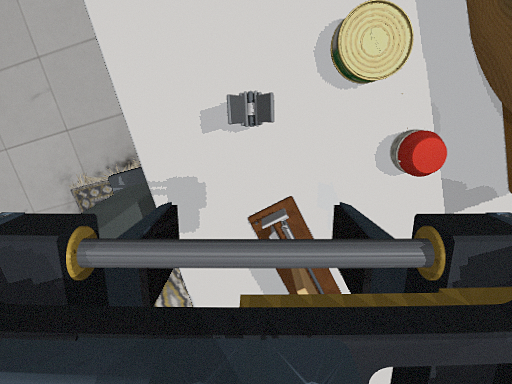

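View pics/w8c.png

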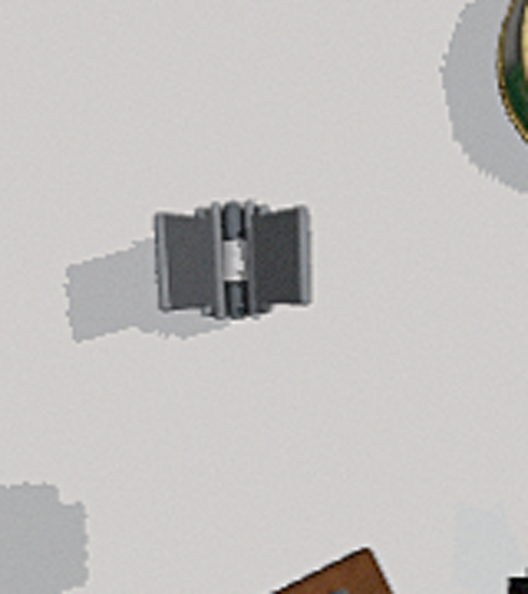

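```bash
python3 - <<'E'
from h import *
w=cam('w8')
def W(*p): return (np.array(p,float)+.5)/3.3-.5+[180,30]
P=atz(w,W((155,213),(310,206),(161,308),(312,303)),87)[:,:2]
d=(P[1]-P[0]+P[3]-P[2])/2;e=(P[0]-P[2]+P[1]-P[3])/2
print('clip',P.mean(0),np.linalg.norm(d),np.linalg.norm(e),np.degrees(np.arctan2(d[1],d[0])),np.degrees(np.arctan2(e[1],e[0]))-90)
print('pin',atz(w,W((233,205),(237,316)),48))
w=cam('w7')
def V(*p): return (np.array(p,float)+.5)/3.2-.5+[220,30]
T=atz(w,V((100,150),(138,150),(101,508),(135,508)),128)[:,:2]
print(T.round(1).tolist()); d=(T[0]+T[1]-T[2]-T[3])/2;print('top',T.mean(0),np.linalg.norm(d),np.degrees(np.arctan2(d[1],d[0]))-90)
E
```

```text
clip [479.61604908 265.16918525] 47.436882089833844 28.923562315844013 -13.016187055369556 -12.891108822636255
pin [[483.45763162 283.18739737  48.        ]
 [474.87351784 246.66776531  48.        ]]
[[476.6, 73.6], [486.5, 75.8], [497.9, -22.8], [507.5, -20.6]]
top [492.13383953  26.47503841] 98.6710512653913 12.38291451379392
```

```bash
python3 - <<'E'
from h import *
plan([479.4,265.1,62],-13)
E
```

```text
shift [-4.3, -72.1, 177.5] turn [-0.0, 0.0, -0.0371] dist 191.6 deg 2.1
```

Emit:
drive_tool(
  series=[
    [0,[-2,-36,20],[0,0,-0.037]],
    [0,[-4.3,-72,50],[0,0,-0.037]],
    [0,[-4.3,-72,90],[0,0,-0.037]],
    [0,[-4.3,-72,120],[0,0,-0.037]],
    [0,[-4.3,-72,140],[0,0,-0.037]],
  ],
  squeeze=25,
)

```text
time_s: 11.8
ee_pos: [478.4, 264.0, 96.9]
ee_rot: [179.9, 0.2, -13.0]
force: [-0.2, -1.2, 0.9]
gripper_width: 91.4
```

Emit:
drive_tool(
  series=[
    [0,[0,0,15],[0,0,0]],
    [0,[0,0,30],[0,0,0]],
    [0,[0,0,37.5],[0,0,0]],
    [0,[0,0,37.5],[0,0,0]],
    [0.6,[0,0,37.5],[0,0,0]],
  ],
)

```text
time_s: 12.3
ee_pos: [479.9, 264.9, 62.4]
ee_rot: [-180.0, -0.0, -13.0]
force: [0.2, -1.1, 0.3]
gripper_width: 85.8
```

Emit:
drive_tool(
  series=[
    [0.7,[0,0,0],[0,0,0]],
    [0.8,[0,0,0],[0,0,0]],
    [1,[0,0,0],[0,0,0]],
    [1,[0,0,0],[0,0,0]],
    [1,[0,0,0],[0,0,0]],
  ],
)

```text
time_s: 12.8
ee_pos: [479.5, 265.1, 62.3]
ee_rot: [-180.0, -0.0, -13.0]
force: [-1.3, -1.5, 15.4]
gripper_width: 46.6
```

Emit:
drive_tool(
  series=[
    [1,[0,0,0],[0,0,0]],
    [1,[0,0,0],[0,0,0]],
    [1,[0,0,0],[0,0,0]],
    [1,[0,0,0],[0,0,0]],
    [1,[0,0,0],[0,0,0]],
  ],
)

```text
time_s: 13.3
ee_pos: [481.9, 265.8, 63.8]
ee_rot: [-179.8, -0.3, -13.0]
force: [1.9, -0.6, 6.8]
gripper_width: 17.2
```

```bash
python3 - <<'E'
from h import *
commit([-4.3,-72,140],[0,0,-.037]);commit([0,0,37.5]);grab('scene','s9');crop('s9',200,220,290,310,6,'s9c')
E
```

```text
cmd [479.4 265.   99.5] [180.     0.   -13.01]
t 13.3 ee [481.9 265.8  63.8] [-179.8    -0.3   -12.99] F [ 1.95 -0.61  6.84] w 17.21
cmd [479.4 265.   62. ] [180.     0.   -13.01]
t 13.3 ee [481.9 265.8  63.8] [-179.8    -0.3   -12.99] F [ 1.95 -0.61  6.84] w 17.21
```

View pics/s9c.png

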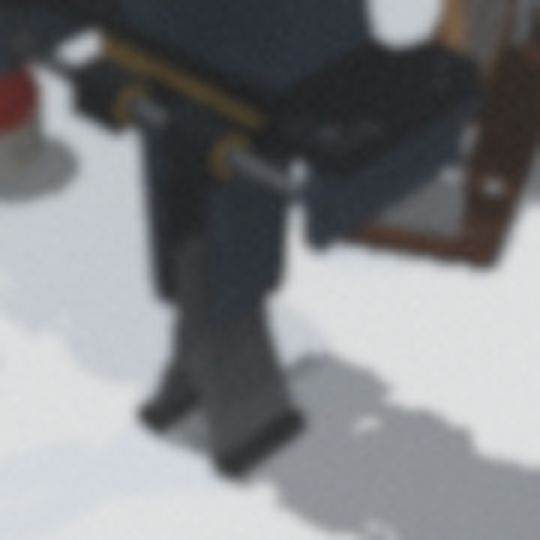

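Emit:
drive_tool(
  series=[
    [1,[0,0,-5],[0,0,0]],
    [1,[0,0,-20],[0,0,0]],
    [1,[0,0,-50],[0,0,0]],
    [1,[0,0,-90],[0,0,0]],
    [1,[0,0,-120],[0,0,0]],
  ],
)

```text
time_s: 13.85
ee_pos: [479.2, 265.0, 183.8]
ee_rot: [-180.0, -0.0, -13.0]
force: [0.8, -0.1, -0.6]
gripper_width: 17.2
```

Emit:
drive_tool(
  series=[
    [1,[0,0,-10],[0,0,0]],
    [1,[0,0,-18],[0,0,0]],
    [1,[0,0,-18],[0,0,0]],
    [1,[0,0,-18],[0,0,0]],
    [1,[0,0,-18],[0,0,0]],
  ],
)

```text
time_s: 14.35
ee_pos: [478.6, 264.5, 198.3]
ee_rot: [179.9, 0.1, -13.0]
force: [0.8, -0.1, -1.1]
gripper_width: 17.2
```

```bash
python3 - <<'E'
from h import *
commit([0,0,-120]);commit([0,0,-18]);grab('scene','s10');grab('wrist','w10');crop('s10',180,140,300,260,4.8,'s10c')
E
```

```text
cmd [479.4 265.  182. ] [180.     0.   -13.01]
t 14.35 ee [478.6 264.5 198.3] [ 1.7987e+02  1.4000e-01 -1.3000e+01] F [ 0.76 -0.08 -1.14] w 17.22
cmd [479.4 265.  200. ] [180.     0.   -13.01]
t 14.35 ee [478.6 264.5 198.3] [ 1.7987e+02  1.4000e-01 -1.3000e+01] F [ 0.76 -0.08 -1.14] w 17.22
```

View pics/s10c.png

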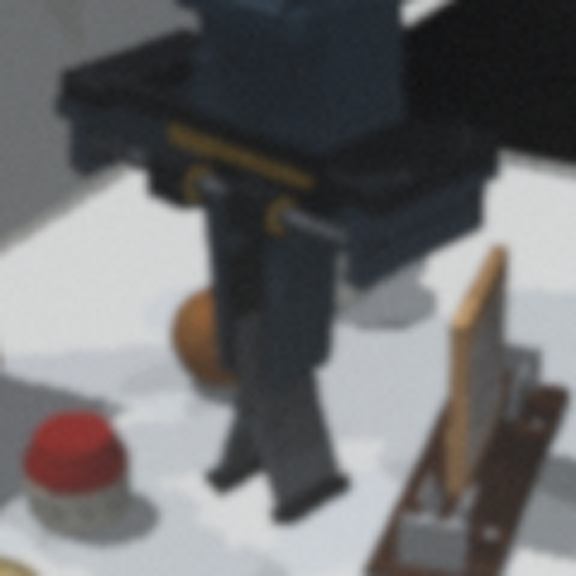

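View pics/w10.png

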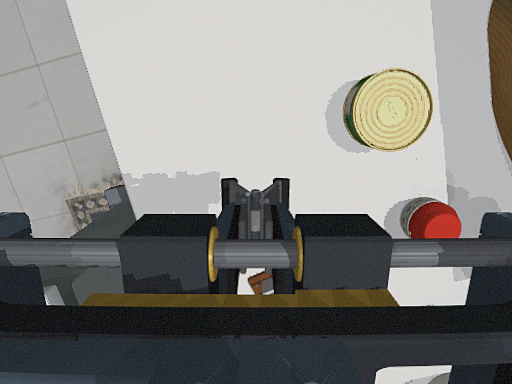

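```bash
python3 - <<'E'
from h import *
s=cam('s10'); 
def S(*p): return (np.array(p,float)+.5)/4.8-.5+[180,140]
yw=np.radians(-13);Rz=np.array([[np.cos(yw),-np.sin(yw),0],[np.sin(yw),np.cos(yw),0],[0,0,1]])
c=np.array([479.0,264.8,199.0])
def L(P): return (np.array(P)-c)@Rz
o=L(s['origin'])
for uv,y in [((278,523),20),((350,485),-20),((210,485),20),((285,368),14),((330,362),-16),((245,362),0)]:
    d=ray(s,S(uv))[0]@Rz; print(uv,(o+d*((y-o[1])/d[1])).round(1))
w=cam('w10'); print(R.from_euler('xyz',s['orientation'],degrees=True).as_matrix()[:,2])
E
python3 -c "
from h import *
crop('w10',200,160,310,300,5,'w10c')"
```

```text
(278, 523) [-22.6  20.  -60.8]
(350, 485) [-28.  -20.  -58.6]
(210, 485) [ 18.5  20.  -59.8]
(285, 368) [-21.9  14.   12.6]
(330, 362) [-19.7 -16.    1.9]
(245, 362) [15.3  0.  -4.9]
[ 0.42282252 -0.79170241 -0.44094038]
```

View pics/w10c.png

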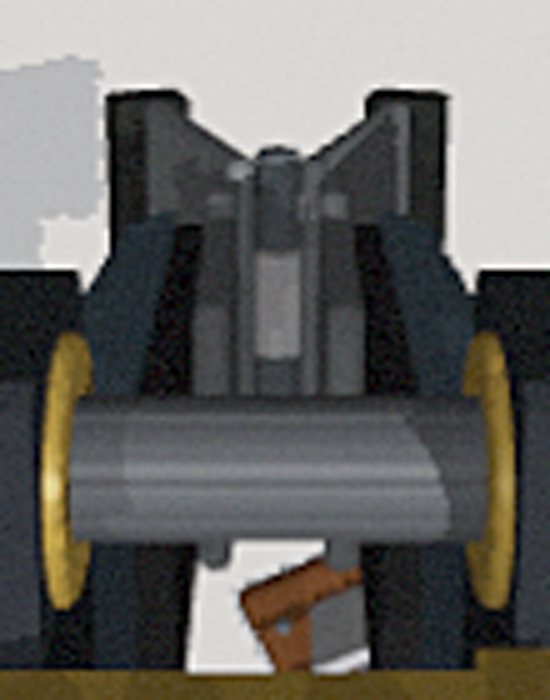

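```bash
python3 - <<'E'
from h import *
w=cam('w10');print((np.r_[[atz(w,np.array(p)/5-.4+[200,160],139)[0] for p in [(107,92),(447,95)]]]).round(1))
plan([487,140,222],0);plan([491.7,26.3,222],12.4)
E
```

```text
[[457.3 289.3 139. ]
 [508.  277.2 139. ]]
shift [35.5, 120.0, -22.0] turn [-0.0, 0.0, -0.227] dist 127.1 deg 13.0
shift [65.7, 229.8, -22.0] turn [-0.0, 0.0, -0.4434] dist 240.0 deg 25.4
```

Emit:
drive_tool(
  series=[
    [1,[4,15,-8],[0,0,-0.03]],
    [1,[13,45,-15],[0,0,-0.09]],
    [1,[23,80,-22],[0,0,-0.16]],
    [1,[33,115,-22],[0,0,-0.23]],
    [1,[43,150,-22],[0,0,-0.3]],
  ],
)

```text
time_s: 14.95
ee_pos: [487.4, 107.9, 221.7]
ee_rot: [180.0, 0.0, 4.4]
force: [0.5, -0.1, -0.8]
gripper_width: 17.5
```

```bash
python3 - <<'E'
from h import *
commit([43,150,-22],[0,0,-.3]);plan([491.7,26.3,222],12.4)
E
```

```text
cmd [487.5 109.1 222. ] [180.     0.     4.18]
t 14.95 ee [487.4 107.9 221.7] [1.7999e+02 1.0000e-02 4.3800e+00] F [ 0.52 -0.08 -0.82] w 17.46
shift [-1.9, 82.9, -0.0] turn [-0.0, 0.0, -0.1434] dist 82.9 deg 8.2
```

Emit:
drive_tool(
  series=[
    [1,[-0.5,26,0],[0,0,-0.045]],
    [1,[-1.2,52,0],[0,0,-0.09]],
    [1,[-1.7,72,0],[0,0,-0.125]],
    [1,[-1.9,80,0],[0,0,-0.138]],
    [1,[-1.9,83,0],[0,0,-0.143]],
  ],
)

```text
time_s: 15.45
ee_pos: [491.6, 25.8, 221.6]
ee_rot: [-180.0, 0.0, 12.3]
force: [-0.6, 0.9, -1.0]
gripper_width: 17.3
```

Emit:
drive_tool(
  series=[
    [1,[0,0,5],[0,0,0]],
    [1,[0,0,10],[0,0,0]],
    [1,[0,0,10],[0,0,0]],
    [1,[0,0,10],[0,0,0]],
    [1,[0,0,10],[0,0,0]],
  ],
)

```text
time_s: 15.95
ee_pos: [491.8, 26.6, 212.0]
ee_rot: [180.0, -0.0, 12.4]
force: [-0.3, -0.0, 0.5]
gripper_width: 17.3
```

```bash
python3 - <<'E'
from h import *
commit([-1.9,83,0],[0,0,-.143]);commit([0,0,10]);grab('scene','s11');grab('wrist','w11');crop('s11',220,110,340,250,4.2,'s11c');crop('w11',200,40,310,240,3,'w11c')
E
```

```text
cmd [491.7  26.2 222. ] [180.     0.    12.38]
t 15.95 ee [491.8  26.6 212. ] [ 1.800e+02 -1.000e-02  1.241e+01] F [-0.26 -0.02  0.48] w 17.26
cmd [491.7  26.2 212. ] [180.     0.    12.38]
t 15.95 ee [491.8  26.6 212. ] [ 1.800e+02 -1.000e-02  1.241e+01] F [-0.26 -0.02  0.48] w 17.26
```

View pics/s11c.png

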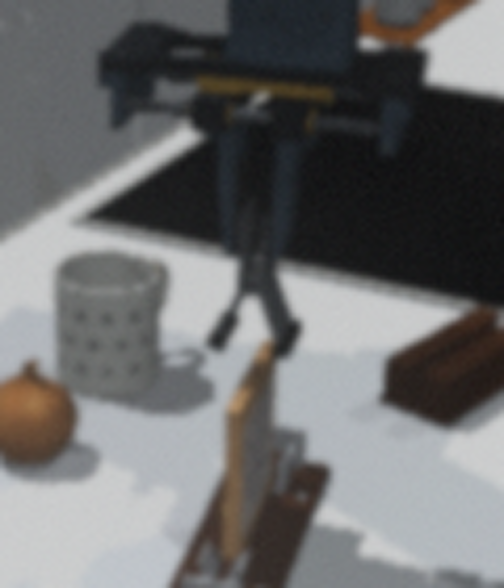

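View pics/w11c.png

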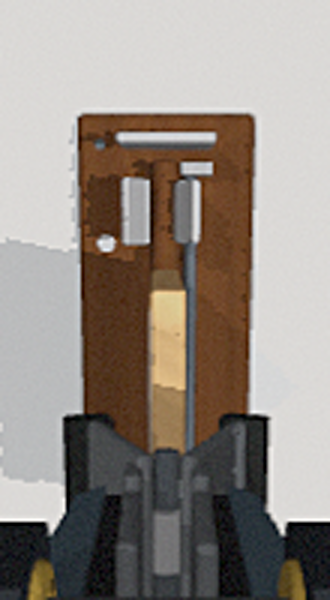

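Emit:
drive_tool(
  series=[
    [1,[0,0,8],[0,0,0]],
    [1,[0,0,16],[0,0,0]],
    [1,[0,0,24],[0,0,0]],
    [1,[0,0,32],[0,0,0]],
    [1,[0,0,37],[0,0,0]],
  ],
)

```text
time_s: 16.55
ee_pos: [491.2, 26.1, 173.7]
ee_rot: [-180.0, 0.1, 12.4]
force: [0.1, -0.1, -0.6]
gripper_width: 17.5
```

Emit:
drive_tool(
  series=[
    [1,[0,0,2],[0,0,0]],
    [1,[0,0,2],[0,0,0]],
    [1,[0,0,2],[0,0,0]],
    [1,[0,0,2],[0,0,0]],
    [1,[0,0,2],[0,0,0]],
  ],
)

```text
time_s: 17.05
ee_pos: [491.9, 26.2, 173.2]
ee_rot: [180.0, -0.0, 12.4]
force: [0.0, -0.5, -0.6]
gripper_width: 17.4
```

```bash
python3 - <<'E'
from h import *
commit([0,0,37]);commit([0,0,2]);grab('scene','s12');grab('wrist','w12');grab('top','t12');crop('s12',235,150,315,240,6.5,'s12c');crop('w12',200,20,310,240,2.7,'w12c')
print(env.state()['torque'])
E
```

```text
cmd [491.7  26.2 175. ] [180.     0.    12.38]
t 17.05 ee [491.9  26.2 173.2] [ 1.7999e+02 -4.0000e-02  1.2380e+01] F [ 0.03 -0.49 -0.59] w 17.39
cmd [491.7  26.2 173. ] [180.     0.    12.38]
t 17.05 ee [491.9  26.2 173.2] [ 1.7999e+02 -4.0000e-02  1.2380e+01] F [ 0.03 -0.49 -0.59] w 17.39
[ 0.0094333  -0.10174951  0.03672987]
```

View pics/s12c.png

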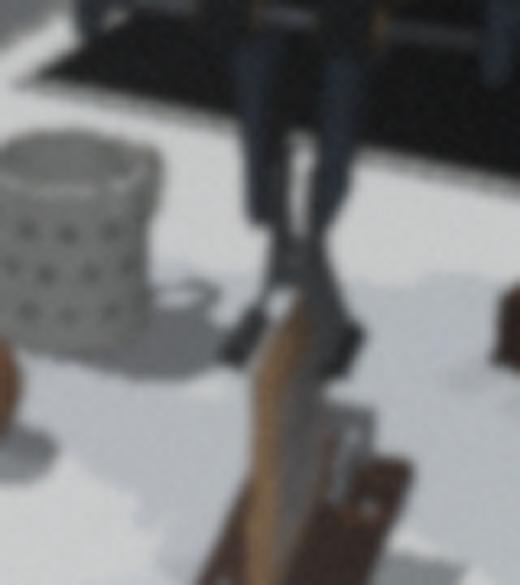

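View pics/w12c.png

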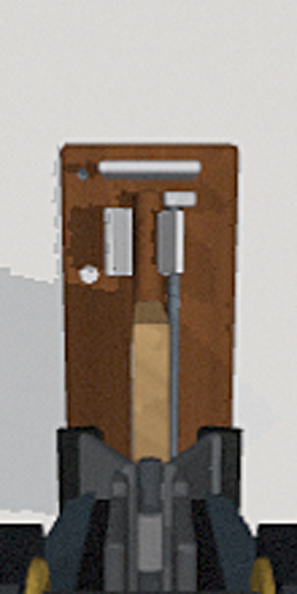

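```bash
python3 - <<'E'
from h import *
s=cam('s12'); 
def S(*p): return (np.array(p,float)+.5)/6.5-.5+[235,150]
yw=np.radians(12.4);Rz=np.array([[np.cos(yw),-np.sin(yw),0],[np.sin(yw),np.cos(yw),0],[0,0,1]])
c=np.array([491.8,26.2,0])
o=(np.array(s['origin'])-c)@Rz
for n,uv,y in [('jawR',(322,380),20),('jawR-y',(358,358),-20),('jawL',(222,355),20),('boardnear',(262,378),50),('bn2',(285,382),50),('boardfar',(297,290),-50)]:
    d=ray(s,S(uv))[0]@Rz; print(n,(o+d*((y-o[1])/d[1])).round(1))
E
```

```text
jawR [-17.9  20.  112. ]
jawR-y [-24.5 -20.  102.2]
jawL [ 22.9  20.  116.7]
boardnear [ -0.4  50.  125.8]
bn2 [ -9.4  50.  125.5]
boardfar [  8.3 -50.  113.9]
```

Emit:
drive_tool(
  series=[
    [1,[0,0,1],[0,0,0]],
    [1,[0,0,2],[0,0,0]],
    [1,[0,0,2],[0,0,0]],
    [1,[0,0,2],[0,0,0]],
    [1,[0,0,2],[0,0,0]],
  ],
)

```text
time_s: 17.7
ee_pos: [491.7, 26.2, 170.9]
ee_rot: [180.0, 0.0, 12.4]
force: [-1.1, 0.4, -0.5]
gripper_width: 17.2
```

Emit:
drive_tool(
  series=[
    [1,[0,0,0],[0,0,0]],
    [1,[0,0,0],[0,0,0]],
    [1,[0,0,0],[0,0,0]],
    [1,[0,0,0],[0,0,0]],
    [1,[0,0,0],[0,0,0]],
  ],
)

```text
time_s: 18.2
ee_pos: [491.7, 26.2, 171.0]
ee_rot: [180.0, -0.0, 12.4]
force: [-0.1, 0.2, 0.5]
gripper_width: 16.9
```

```bash
python3 - <<'E'
from h import *
commit([0,0,2]);grab('wrist','w13');crop('w13',200,20,310,240,2.7,'w13c');crop('t12',130,130,380,260,3,'t12c'); print(env.state()['qvel'].round(2))
E
```

```text
cmd [491.7  26.2 171. ] [180.     0.    12.38]
t 18.2 ee [491.7  26.2 171. ] [179.99  -0.    12.37] F [-0.12  0.17  0.54] w 16.89
[ 0.07 -0.02  0.02 -0.02 -0.02  0.03]
```

View pics/w13c.png

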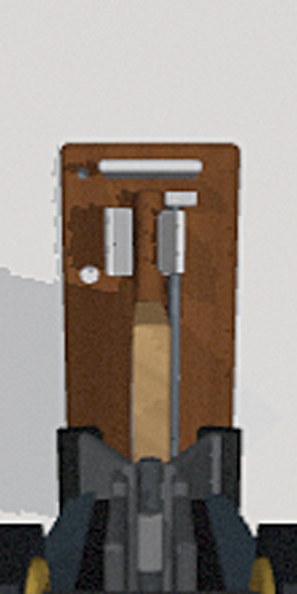

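View pics/t12c.png

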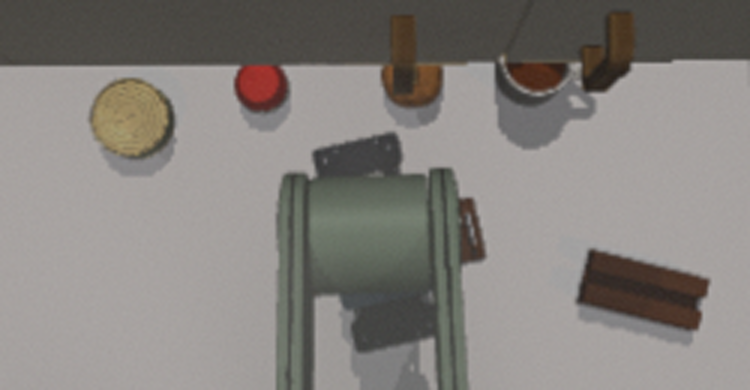

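```bash
python3 -c "
from h import *
print(env.job_done()); st()"
```

```text
the job is handed in; nothing more can be done
None
the job is handed in; nothing more can be done
```

I carried out the whole task and handed it in at 18.2 s on the robot's clock. The hand-in gives no verdict, so I don't know the official result.

- **Panel:** I lifted it out of the block and pushed the rod down into both forks. Near the bottom I pressed harder, up to about 26 N, and it went no lower. The wrist view then showed the jaw back over the rod. After I let go, the panel stood upright with its top edge within about 1 mm of the forks' middle.
- **Clip:** It is held squeezed fully open, with the fingers 17 mm apart, squarely over the middle of the panel. The tool force was close to zero, so the jaws don't appear to be touching the board. In the last wrist picture the board was centred between them.
- **How far the edge is inside the jaws:** By the gripper height, about 20 mm above the clip's origin. The scene camera put the lower edges of the two jaws 5 mm apart in height, which gives roughly 16 to 21 mm. Both are inside the 9 to 36 mm allowed.
- **Bystanders:** In the overhead picture just before the final 2 mm lowering, the timer, mug, onion and tin looked unmoved. I checked this by eye and did not measure it.

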